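Sort flaky and chunky stones into pans under the drying rack

TASK

Sort the three stones on the black mat by shape for the flakiness test: the two flat, flaky ones go into the rectangular pan and the chunky one into the round pan. Leave both pans standing where they are under the wire rack, and leave the brush, the jar and the scoop alone.

Things in the scene. Friction and masses are not known exactly. Their poses are not given: they have to be found in the camera images.
- flat_a: a flat, flaky angular reddish-brown stone, about 62 x 38 x 13 mm (x, y, z of its own frame), lying loose on the sorting mat with its z axis up; origin at its centre. Its two sides at +y and -y are flat and parallel, so it is best gripped along its own y axis. The flaky stones are about a third as thick as the chunky one.
- flat_b: a flat, flaky angular reddish-brown stone, about 57 x 36 x 12 mm (x, y, z of its own frame), lying loose on the sorting mat with its z axis up; origin at its centre. Its two sides at +y and -y are flat and parallel, so it is best gripped along its own y axis. The flaky stones are about a third as thick as the chunky one.
- chunk: a chunky, blocky angular reddish-brown stone, about 45 x 38 x 36 mm (x, y, z of its own frame), lying loose on the sorting mat with its z axis up; origin at its centre. Its two sides at +y and -y are flat and parallel, so it is best gripped along its own y axis. About as tall as it is wide.
- mat: thin black rubber sorting mat, 200 (x) x 320 (y) x 3 mm, fixed to the bench; origin at the centre of its underside, at bench height. The stones start on it.
- rack: low steel wire drying rack over both pans, fixed; origin on the bench, z up, its open front looks along its own -x to the robot. Wire shelf: 6 mm rods along y, 25 mm apart, too close for gripper or stone, 234 to 248 mm above the bench, over x -43 to +90, y -225 to +225 mm. 12 mm posts at x -40 and +85, y -220 and +220 mm. Pans stand near x 0, y -105 and +105 mm, either way round.
- rack_front (a point): middle of the rack shelf's front rod, 245 mm above the bench; same axes as the rack. Most of each pan lies behind it, so the tool must lean forward to reach them beneath the shelf.
- square_pan: rectangular aluminium pan, open on top, 150 (x) x 180 (y) x 28 mm high, walls 3 mm, inner floor about 3 mm above its underside, loose on the bench under the rack; origin at the centre of its underside. For the flat stones.
- round_pan: round aluminium pan, open on top, 164 mm across at the foot, 176 mm at the rim, 28 mm high, walls 3 mm, inner floor 3 mm above its underside, loose on the bench under the rack; origin at the centre of its underside. For the chunky stone.
- brush: bystander: bench brush lying on the bench, 200 mm long, 42 mm wide and 20 mm high; origin on the bench below its middle, its length along its own x.
- jar: bystander: lidded glass sample jar, 72 mm across, 100 mm high, standing; origin at the centre of its underside.
- scoop: bystander: aluminium scoop with a wooden handle, 250 mm long (its own x from -156 to +95 mm, handle at -x), 90 mm wide and 45 mm high, lying on the bench; origin on the bench below the scoop's rear part.
Mind the look-alikes: they are no part of the job. Leave any turquoise look-alike of the round_pan alone. What is shaped like the flat_b but orange is not meant.

How it is judged:
By the outcome, as a careful person would: the job done as asked, in the order asked, and still so for the second after the job is handed in, with the robot touching nothing.
It also fails if it takes over 72 s, if anything falls off the work surface, if the arm or the gripper's body presses on something with over 40 N, if the wrist force passes 120 N, or if a joint passes its speed limit or range.

ROBOT

A 6-joint arm with a two-finger parallel gripper is mounted at the origin on the work surface. World frame = base frame: x ahead of the robot, y to its left, z up, the work surface at z = 0. Lengths are in m, angles in rad, forces in N, time in s.
With the tool pointing down it reaches from about 0.3 to 1 m from the base axis. Payload 5.1 kg.
Tool frame: the origin (TCP) lies at the very end of the fingers, on their centre line; the grasp point (between the pads) lies 19 mm behind it; z points along the fingers, y is the line along which they close (so a half turn about z gives the same grasp; the last joint's range is limited). The gripper opens to 95 mm and grips with 3 to 60 N. Pads are 20 mm wide; open, the fingers measure 119 mm over their backs; the gripper's body (75 mm by 180 mm) begins 59 mm behind the grasp point.
Start: joints at [1.179, 0.124, 1.65, -0, 1.367, -0.083], TCP at [0.198, 0.619, 0.215] pointing down, gripper open.
Joint ranges: [-2.61, 2.61], [-1.02, 2.33], [0.03, 2.71], [-1.35, 4.49], [0.32, 2.68], [-2.91, 2.91]. Speed limits (rad/s): [2.57, 2.57, 3.14, 3.14, 3.14, 3.14].

INTERFACE

Orientations are given as a unit quaternion [w, x, y, z].
In Python, from station import get_obs, grab_frame, camera_info, close_job gives the robot as it stands.
- The arm moves only by the tool drive_tool, never from a script. Its argument "plan" is one flat list of numbers, 6 for each row, row after row: the shift along the tool's x, y, z in mm, then the turn, a rotation vector about the tool's x, y, z in degrees. A call has 1 to 8 rows; each row is the pose to reach, as a shift and turn from the pose commanded when the call began, along the tool's axes at that moment; what a row does not reach only later rows make up. A row lasts 1/12 s, in which the tool goes at most 41.7 mm and 7.16 degrees, less where a joint would pass 70% of its speed; a pose out of reach is approached as far as the arm can. A call with a gripper value outside its range is refused whole. "hand" is the finger opening in mm, from 0 to 95.1, set as the call begins (left out, the last holds). The fingers move at their own pace and stop on an object; "squeeze" is the grip in N (left out, the last holds). Time passes only in rows, so rows that repeat a pose let the fingers close. It gives the time, the measured TCP pose, the force, the opening and the grip force at its end, in the units of the state.
- get_obs(): the state, without advancing time (a new reading comes with each control period).
- grab_frame(name): name is "scene" or "side" or "wrist"; returns the picture (480x640x3 uint8, blue, green, red); there is no depth.
- camera_info(name): a dict with "camera_matrix" (3x3 intrinsics, pixels), "R" (3x3) and "t" (3): a world point X has camera coordinates R X + t; the wrist camera has in their place "tool_from_camera" (4x4, takes a point from camera to tool coordinates, whose origin is the TCP and whose axes are the flange's). Camera axes: x right, y down, z forward; pixel columns grow to the right and rows downward; lengths in m; the calibration is good to about 2 mm. The wrist camera is an equidistant fisheye: a pixel r from the principal point sees the ray r / f radians off the axis. A picture is of the moment at which its call begins: read the wrist's pose just before it. camera_info takes no time and is no camera call.
- close_job(): hands the job in; it is judged then, once.
The state is a dict: "clock": time; "joint_positions": joint angles; "joint_velocities": joint speeds; "effort": joint torques, N m; "eef_pos": TCP position; "orientation": TCP orientation; "contact_force": force on the tool from outside, world axes, zero at the start; "ft_torque": the same for the moment, N m; "finger_gap": finger opening in m; "finger_force": force on a finger pad.
Only numpy, scipy, OpenCV 4.12 (cv2) and the standard library are available. Lean on these libraries where they do the work, as an engineer would, in place of code of your own. Each camera call takes 0.05 s, during which the arm holds its last target. There are 200 camera calls.

## Working session

There is one attempt and no reset: what is moved stays moved. The work goes in short steps, Python scripts to look and compute and a tool call to move; the robot and the scene stay as the last step left them, time stands still between calls to the robot, and variables do not carry over. Pictures are saved under pics/ and viewed, at most 13 in all, crops included, and the job is handed in when it is done.

Besides the shell and the picture viewer there is one more tool, called after ">>>" as a command line: name --argument value ..., lists and objects as JSON in quotes. drive_tool: Moves the arm, as the interface text tells. Its arguments: {"type":"object","properties":{"plan":{"type":"array"},"hand":{"type":"number"},"squeeze":{"type":"number"}},"required":["plan"]}

```bash
mkdir -p pics; ls
python3 - <<'E'
from station import *
import cv2,numpy as np
o=get_obs();print(o['eef_pos'],o['orientation'],o['clock'])
a=grab_frame("scene");b=grab_frame("side");w=grab_frame("wrist")
for n,i in zip(("scene","side","wrist"),(a,b,w)):
  cv2.imwrite(f"pics/{n}0.png",i); print(n,camera_info(n))
E
```

```text
pics
[0.19734054 0.61862976 0.21337509] [-2.27024205e-04  1.53785174e-01  9.88103746e-01 -1.02767678e-03] 0.0
scene {'camera_matrix': array([[539.32527395,   0.        , 323.62738809],
       [  0.        , 539.32527395, 229.27252611],
       [  0.        ,   0.        ,   1.        ]]), 'R': array([[ 8.47919864e-01,  5.30124416e-01, -8.23005176e-05],
       [ 3.08647939e-01, -4.93800355e-01, -8.12956124e-01],
       [-4.31008531e-01,  6.89296244e-01, -5.82324939e-01]]), 't': array([-0.53723296, -0.02546811,  1.61143748])}
side {'camera_matrix': array([[452.33488154,   0.        , 320.71442675],
       [  0.        , 452.33488154, 232.09424131],
       [  0.        ,   0.        ,   1.        ]]), 'R': array([[ 0.9098897 , -0.4145503 ,  0.01577295],
       [-0.30316148, -0.69039609, -0.65684576],
       [ 0.28318519,  0.59287544, -0.75385997]]), 't': array([-0.52883158,  0.29923196,  1.37870513])}
wrist {'camera_matrix': array([[371.64829954,   0.        , 318.03673697],
       [  0.        , 371.64829954, 233.7348113 ],
       [  0.        ,   0.        ,   1.        ]]), 'tool_from_camera': array([[-4.95824766e-05, -9.58185950e-01, -2.86146262e-01,
         8.03215927e-02],
       [ 9.99999999e-01, -4.22860364e-05, -3.16781723e-05,
         5.98102020e-04],
       [ 1.82535884e-05, -2.86146263e-01,  9.58185950e-01,
        -1.68936558e-01],
       [ 0.00000000e+00,  0.00000000e+00,  0.00000000e+00,
         1.00000000e+00]])}
```

View pics/scene0.png

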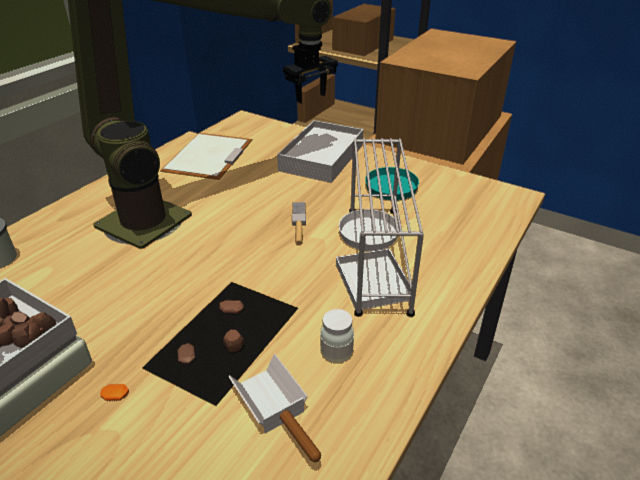

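View pics/side0.png

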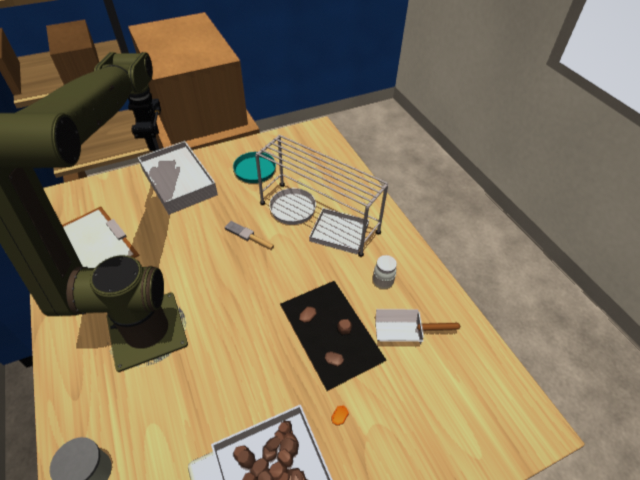

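View pics/wrist0.png

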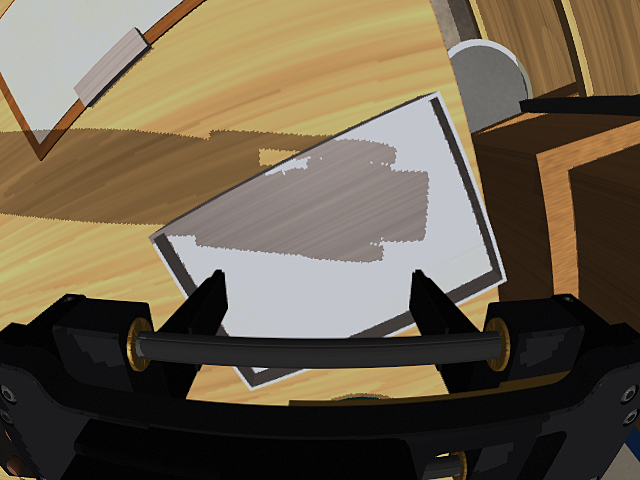

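The scene view shows three reddish stones on the black mat at (231,306), (186,353) and (233,341). The rack with the round pan is at (368,229) and the square pan at (375,277). Look-alikes are the orange stone (115,392), off the mat, and the turquoise pan (392,183), outside the rack; neither fits the description. The side view shows the stones at (308,313), (345,326) and (334,358), and the rack at (320,190).

```bash
cat > h.py <<'E'
from station import *
import cv2,numpy as np
from scipy.spatial.transform import Rotation as Rn
def pose(o=None):
    o=o or get_obs();q=np.array(o['orientation']);T=np.eye(4)
    T[:3,:3]=Rn.from_quat(q[[1,2,3,0]]).as_matrix();T[:3,3]=o['eef_pos'];return T
def ray(n,p,T=None):
    c=camera_info(n);K=c['camera_matrix'];v=np.array([(p[0]-K[0,2])/K[0,0],(p[1]-K[1,2])/K[1,1]])
    if n!='wrist':
        d=c['R'].T@np.array([*v,1]);return -c['R'].T@c['t'],d/np.linalg.norm(d)
    r=np.linalg.norm(v);d=np.array([*(np.sin(r)*v/max(r,1e-9)),np.cos(r)])
    M=T@c['tool_from_camera'];return M[:3,3],M[:3,:3]@d
def onz(r,z): return r[0]+r[1]*(z-r[0][2])/r[1][2]
def tri(r1,r2):
    A=sum(np.eye(3)-np.outer(d,d) for _,d in(r1,r2));b=sum((np.eye(3)-np.outer(d,d))@c for c,d in(r1,r2))
    X=np.linalg.solve(A,b);return X,np.linalg.norm(np.cross(X-r1[0],r1[1]))
def stones(im,box):
    x0,y0,x1,y1=box;s=im[y0:y1,x0:x1].astype(int)
    m=((s[...,2]-s[...,0]>18)&(s[...,2]<150)&(s[...,2]-s[...,1]>12)).astype(np.uint8)
    cs,_=cv2.findContours(m,cv2.RETR_EXTERNAL,cv2.CHAIN_APPROX_NONE)
    return [c.reshape(-1,2)+[x0,y0] for c in cs if cv2.contourArea(c)>60]
E
python3 - <<'E'
from h import *
np.set_printoptions(precision=4,suppress=True)
R={}
for n,b in(("scene",(165,290,260,372)),("side",(292,298,362,372))):
    im=cv2.imread(f"pics/{n}0.png")
    for c in stones(im,b):
        m=c.mean(0);print(n,m,cv2.contourArea(c),onz(ray(n,m),.01))
P=[("pL top f",(357,140),(258,155)),("b top",(400,140),(281,140)),("R b top",(421,234),(386,186)),("R f top",(360,234),(367,206)),("R f foot",(359,312),(362,253)),("R b foot",(411,312),(379,233)),("jar lid",(337,319),(386,262))]
for k,a,b in P: print(k,*tri(ray("scene",a),ray("side",b)))
for k,n,p,z in [("rp","scene",(369,229),.02),("rp","side",(293,206),.02),("sq","scene",(375,277),.015),("sq","side",(340,231),.015),("brush","scene",(299,222),0.01)]: print(k,onz(ray(n,p),z))
E
```

```text
scene [185.8214 353.2321] 267.0 [ 0.4774 -0.3189  0.01  ]
scene [232.7759 340.1552] 305.0 [ 0.5398 -0.2349  0.01  ]
scene [230.7719 305.9649] 254.5 [ 0.4646 -0.1521  0.01  ]
side [333.766  358.0213] 188.5 [ 0.4781 -0.3176  0.01  ]
side [344.561  325.6585] 147.5 [ 0.5542 -0.2355  0.01  ]
side [307.2326 314.0698] 179.5 [ 0.4657 -0.1515  0.01  ]
pL top f [0.5087 0.3728 0.2394] 0.003150231604218053
b top [0.6139 0.4238 0.2413] 0.0076382144023566575
R b top [0.8395 0.062  0.2351] 0.0020983922660117826
R f top [ 0.7317 -0.0065  0.2419] 0.003778143735020316
R f foot [ 0.7367 -0.0056  0.0098] 0.00041358510282917096
R b foot [0.8405 0.0583 0.0064] 0.003349548797682384
jar lid [ 0.7489 -0.1296  0.0994] 0.001261694434249132
rp [0.6029 0.2939 0.02  ]
rp [0.5997 0.2937 0.02  ]
sq [0.7124 0.1218 0.015 ]
sq [0.7093 0.1134 0.015 ]
brush [0.4051 0.2286 0.01  ]
```

Run:
```python
import cv2
a=cv2.imread("pics/scene0.png");b=cv2.imread("pics/side0.png")
import numpy as np
A=cv2.resize(a[280:410,80:280],(800,520),interpolation=2)[:, :]
L=cv2.resize(a[130:330,320:440],(360,600),interpolation=2); S=cv2.resize(b[130:265,240:400],(440,371),interpolation=2)
S=cv2.copyMakeBorder(S,0,229,0,0,0)
cv2.imwrite("pics/c2.png",np.hstack([L,S]))
c=cv2.resize(a[290:400,90:260],(800,518),interpolation=2);cv2.imwrite("pics/c1.png",c)
```

```text
(no output)
```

View pics/c1.png

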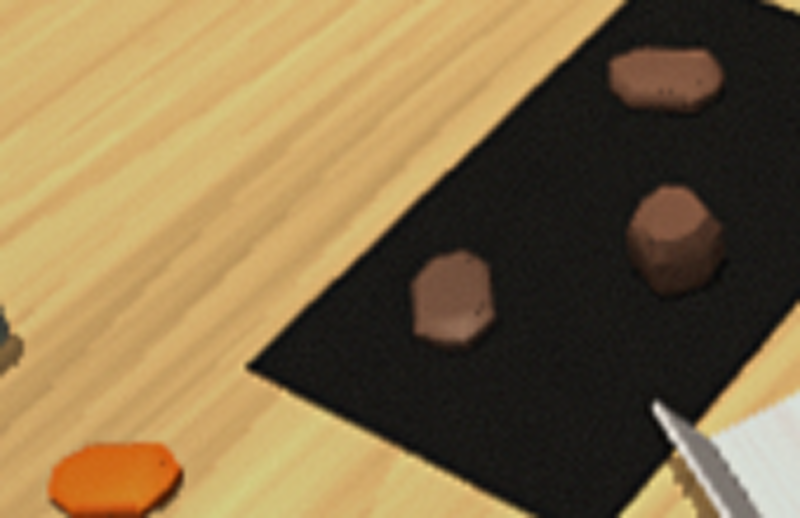

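View pics/c2.png

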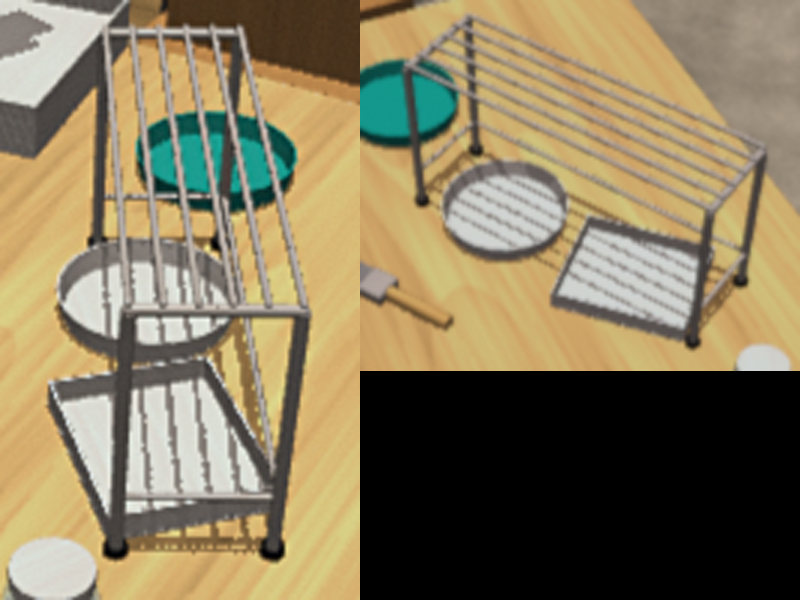

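The crops confirm which stone is which. The one at scene (233,341) is tall and blocky, so it is the chunk. Those at (231,306) and (186,353) are flat reddish-brown stones on the mat, so they are the flaky ones. The orange stone at (115,392) is off the mat and is a decoy. The rack is yawed about 30°, with the aluminium round pan on its left, the rectangular pan on its right and the turquoise pan behind it.

I'll move above the mat for a close look.

>>> drive_tool --plan '[-202,-235,-29,0,0,0,-202,-235,-29,0,0,0,-202,-235,-29,0,0,0,-202,-235,-29,0,0,0,-202,-235,-29,0,0,0,-202,-235,-29,0,0,0,-202,-235,-29,0,0,0,-202,-235,-29,0,0,0]'

```text
clock: 0.82
eef_pos: [0.3195, 0.3307, 0.2439]
orientation: [0.001, 0.155, 0.988, -0.0]
contact_force: [0.7, 0.4, -0.2]
finger_gap: 0.0951
finger_force: 0.0
```

>>> drive_tool --plan '[-202,-235,-29,0,0,0,-202,-235,-29,0,0,0,-202,-235,-29,0,0,0,-202,-235,-29,0,0,0,-202,-235,-29,0,0,0,-202,-235,-29,0,0,0,-202,-235,-29,0,0,0,-202,-235,-29,0,0,0]'

```text
clock: 1.48
eef_pos: [0.4405, 0.045, 0.2731]
orientation: [0.001, 0.156, 0.988, -0.001]
contact_force: [0.2, -0.0, 0.5]
finger_gap: 0.095
finger_force: 0.0
```

>>> drive_tool --plan '[-202,-235,-29,0,0,-18,-202,-235,-29,0,0,-18,-202,-235,-29,0,0,-18,-202,-235,-29,0,0,-18,-202,-235,-29,0,0,-18,-202,-235,-29,0,0,-18,-202,-235,-29,0,0,-18,-202,-235,-29,0,0,-18]'

```text
clock: 2.15
eef_pos: [0.5611, -0.2399, 0.3012]
orientation: [-0.0, -0.002, 1.0, -0.0]
contact_force: [-0.0, 0.2, 0.3]
finger_gap: 0.0951
finger_force: 0.0
```

```bash
cat >> h.py <<'E'
def minw(pts):  # long-axis angle (deg, mod 180), dims via minAreaRect in mm
    (c,(w,h),a)=cv2.minAreaRect((np.asarray(pts)[:,:2]*1000).astype(np.float32))
    if w<h: w,h,a=h,w,a+90
    return np.array(c)/1000,w,h,(a%180)
E
python3 - <<'E'
from h import *
np.set_printoptions(precision=4,suppress=True)
T=pose();w=grab_frame("wrist");cv2.imwrite("pics/w1.png",w)
S=cv2.imread("pics/scene0.png");D=cv2.imread("pics/side0.png")
sc={0:(185.8,353.2),1:(232.8,340.2),2:(230.8,306)}
for c in stones(w,(0,0,640,300)):
    if cv2.contourArea(c)<300: continue
    for z in (.016,.039):
        g=minw([onz(ray('wrist',p,T),z) for p in c]);print(c.mean(0),cv2.contourArea(c),z,g)
    X=[tri(ray('wrist',c.mean(0),T),ray('scene',q)) for q in sc.values()];print(min(X,key=lambda t:t[1]))
E
```

```text
[315.5545 183.3564] 897.5 0.016 (array([ 0.5515, -0.2428]), 44.5042724609375, 38.28718185424805, 160.2931137084961)
[315.5545 183.3564] 897.5 0.039 (array([ 0.5479, -0.2427]), 42.25065231323242, 36.34835433959961, 160.2929916381836)
(array([ 0.5499, -0.2433,  0.0238]), np.float64(0.0009303616814678768))
[254.4811 125.6604] 1046.0 0.016 (array([ 0.4792, -0.3175]), 54.603187561035156, 36.13079071044922, 137.8737564086914)
[254.4811 125.6604] 1046.0 0.039 (array([ 0.4793, -0.3135]), 51.838111877441406, 34.3011360168457, 137.87379455566406)
(array([ 0.4788, -0.3188,  0.011 ]), np.float64(0.0010495899861159752))
[389.0085 117.5214] 1194.5 0.016 (array([ 0.468 , -0.1535]), 59.68500900268555, 38.595603942871094, 26.811458587646484)
[389.0085 117.5214] 1194.5 0.039 (array([ 0.4687, -0.1579]), 56.66262435913086, 36.64115905761719, 26.811424255371094)
(array([ 0.4679, -0.1539,  0.0135]), np.float64(0.0010429126411390932))
```

View pics/w1.png

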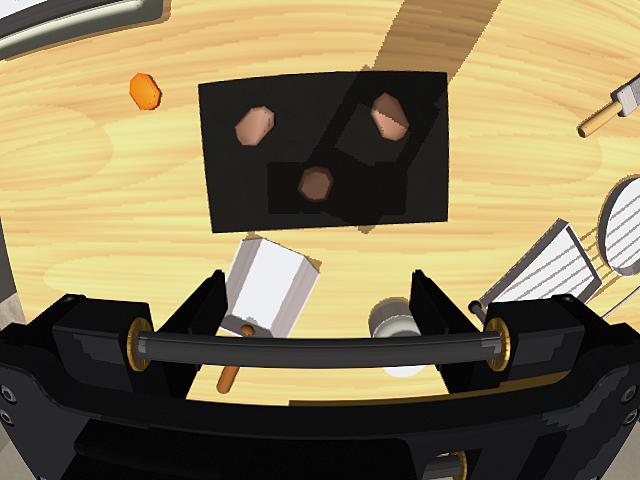

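The wrist view confirms flat_b at (254,126), flat_a at (389,118) and the chunk at (316,184). The orange decoy is at (145,91). I'm going to flat_a first.

>>> drive_tool --plan '[93,86,245,0,0,-27,93,86,245,0,0,-27,93,86,245,0,0,-27,93,86,245,0,0,-27,93,86,245,0,0,-27,93,86,245,0,0,-27,93,86,245,0,0,-27,93,86,245,0,0,-27]' --hand 75 --squeeze 25

```text
clock: 2.87
eef_pos: [0.4605, -0.1473, 0.0498]
orientation: [-0.005, -0.236, 0.972, 0.004]
contact_force: [-0.4, 0.6, -0.5]
finger_gap: 0.0751
finger_force: 0.0
```

Run:
```python
from h import *
np.set_printoptions(precision=4,suppress=True)
T=pose();w=grab_frame("wrist");cv2.imwrite("pics/w2.png",w)
print(T[:3,3],np.degrees(np.arctan2(T[1,1],T[0,1])),T[:3,2])
for c in stones(w,(150,0,500,330)):
    if cv2.contourArea(c)<300: continue
    print(c.mean(0),cv2.contourArea(c),minw([onz(ray('wrist',p,T),.014) for p in c]))
```

```text
[ 0.4605 -0.1473  0.0498] 117.35557916854599 [-0.0126  0.0059 -0.9999]
[305.0837 267.7531] 4887.5 (array([ 0.4666, -0.1531]), 58.99919128417969, 37.77388381958008, 27.866674423217773)
```

Run:
```python
from h import *
np.set_printoptions(precision=4,suppress=True)
T=pose();grab_frame("wrist");T=pose()
print(T)
d=T[:3,:3].T@(np.array([.467,-.1533,.006])-T[:3,3]);print(d*1000)
```

```text
[[-0.8883 -0.4592 -0.0009  0.4669]
 [-0.4592  0.8883  0.0003 -0.1508]
 [ 0.0006  0.0006 -1.      0.0565]
 [ 0.      0.      0.      1.    ]]
[ 1.0361 -2.277  50.5036]
```

>>> drive_tool --plan '[1,-2,25,0,0,0,1,-2,42,0,0,0,1,-2,50,0,0,0,1,-2,50,0,0,0,1,-2,50,0,0,0]'

```text
clock: 3.38
eef_pos: [0.4689, -0.1542, 0.0083]
orientation: [0.001, -0.236, 0.972, -0.001]
contact_force: [1.2, 0.3, 0.8]
finger_gap: 0.0752
finger_force: 0.0
```

>>> drive_tool --plan '[0,0,0,0,0,0,0,0,0,0,0,0,0,0,0,0,0,0,0,0,0,0,0,0,0,0,0,0,0,0,0,0,0,0,0,0,0,0,0,0,0,0]' --hand 20

```text
clock: 3.97
eef_pos: [0.4672, -0.1533, 0.0068]
orientation: [0.0, -0.236, 0.972, -0.0]
contact_force: [-0.6, 0.1, 0.9]
finger_gap: 0.0375
finger_force: 25.0
```

>>> drive_tool --plan '[0,0,-30,0,0,0,0,0,-70,0,0,0,0,0,-110,0,0,0,0,0,-150,0,0,0,0,0,-150,0,0,0,0,0,-150,0,0,0]'

```text
clock: 4.47
eef_pos: [0.4691, -0.1542, 0.1601]
orientation: [0.003, -0.236, 0.972, -0.002]
contact_force: [-0.2, -1.0, -1.8]
finger_gap: 0.0376
finger_force: 25.0
```

```bash
cat >> h.py <<'E'
f1,f2=np.array([.509,.373]),np.array([.734,-.006])  # front post axes
ry=(f1-f2)/np.linalg.norm(f1-f2);rx=np.array([ry[1],-ry[0]]);ro=(f1+f2)/2+.04*rx
def rack(p): d=np.asarray(p)[:2]-ro;return np.array([d@rx,d@ry])*1000
def goal(x,y,z,lean,yaw=0): # rack mm -> tool pose; tool y along rack y, tool x to robot
    T=np.eye(4);T[:2,3]=ro+rx*x/1000+ry*y/1000;T[2,3]=z/1000
    B=np.c_[np.r_[-rx,0],np.r_[ry,0],[0,0,-1]]
    T[:3,:3]=Rn.from_euler('z',yaw,degrees=True).as_matrix()@B@Rn.from_euler('y',-lean,degrees=True).as_matrix();return T
def delta(G,T=None):
    T=pose() if T is None else T;D=np.linalg.inv(T)@G
    return np.round(np.r_[D[:3,3]*1000,Rn.from_matrix(D[:3,:3]).as_rotvec(degrees=True)],1)
E
python3 - <<'E'
from h import *
np.set_printoptions(precision=4,suppress=True)
print("yaw",np.degrees(np.arctan2(rx[1],rx[0])),ro)
for n,L in (("scene",[(336.7,259.3),(388.3,251),(411.7,289.3),(357,299)]),("side",[(323.6,210),(310.9,238.4),(360,248),(365.5,222)])):
    for p in L: print(n,rack(onz(ray(n,p),.028)))
    im=grab_frame(n);cv2.imwrite(f"pics/{n}1.png",im)
print("round",rack([.601,.294]))
o=get_obs();print(o['finger_gap'],o['finger_force'],pose()[:3,3])
G=goal(-120,-100,150,40);print(delta(G),G)
E
```

```text
yaw 30.69622954469101 [0.6559 0.2039]
scene [-91.6271 -45.7412]
scene [46.5993 -7.0994]
scene [  92.5845 -158.7482]
scene [ -42.4292 -196.445 ]
side [41.2771 -4.048 ]
side [-98.9412 -46.3318]
side [ -35.3827 -210.1502]
side [  80.4881 -162.5446]
round [ -1.2189 105.4824]
0.037638144007758716 24.999914313666523 [ 0.4665 -0.153   0.1555]
[-218.2  123.3    5.4   -1.1  -40.    -3.3] [[-0.6587 -0.5105  0.5527  0.6038]
 [-0.3911  0.8599  0.3281  0.0567]
 [-0.6428  0.     -0.766   0.15  ]
 [ 0.      0.      0.      1.    ]]
```

>>> drive_tool --plan '[-218,118,5,-1,-40,-3,-218,118,5,-1,-40,-3,-218,118,5,-1,-40,-3,-218,118,5,-1,-40,-3,-218,118,5,-1,-40,-3,-218,118,5,-1,-40,-3,-218,118,5,-1,-40,-3,-218,118,5,-1,-40,-3]'

```text
clock: 5.23
eef_pos: [0.6043, 0.0531, 0.147]
orientation: [0.327, -0.247, 0.908, 0.091]
contact_force: [-0.7, -0.6, -0.1]
finger_gap: 0.0375
finger_force: 25.0
```

Run:
```python
from h import *
np.set_printoptions(precision=4,suppress=True)
im=grab_frame("wrist");cv2.imwrite("pics/w3.png",im)
T=pose();print(rack(T[:3,3]),T[:3,3],get_obs()['joint_positions'],get_obs()['finger_gap'])
print(delta(goal(-120,-105,150,40)))
print(delta(goal(-10,-105,60,40)));print(delta(goal(-10,-105,33,40)))
```

```text
[-121.1283 -104.6815] [0.6052 0.0521 0.1486] [-0.2167 -0.2179  2.2143  0.7101  0.7324 -2.759 ] 0.03780714832727813
[-1.8 -0.3 -0.4 -0.1 -0.2 -0.2]
[-28.8   0.  139.2  -0.1  -0.2  -0.2]
[-11.5  -0.  159.9  -0.1  -0.2  -0.2]
```

View pics/w3.png

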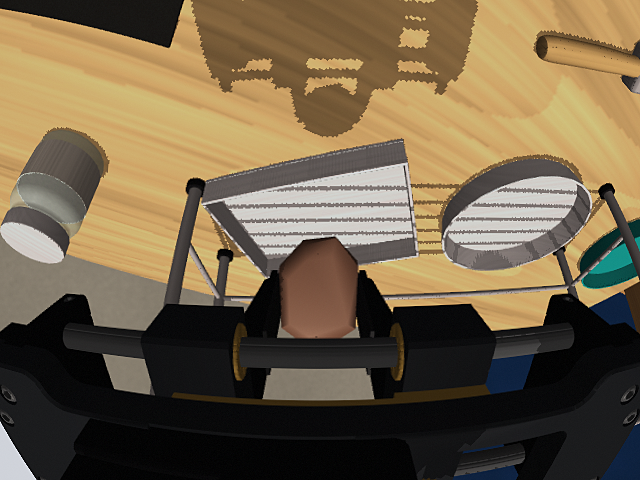

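The wrist view shows flat_a held between the fingers. The square pan is at (315,205), the round pan at (515,215) and the near right post at (195,185), with the path clear.

>>> drive_tool --plan '[-29,0,139,0,0,0,-29,0,139,0,0,0,-29,0,139,0,0,0,-29,0,139,0,0,0,-24,0,145,0,0,0,-17,0,153,0,0,0,-12,0,160,0,0,0,-12,0,160,0,0,0]'

```text
clock: 5.95
eef_pos: [0.7019, 0.1072, 0.0347]
orientation: [0.329, -0.246, 0.908, 0.089]
contact_force: [-0.7, -0.3, -1.1]
finger_gap: 0.0375
finger_force: 25.0
```

Run:
```python
from h import *
np.set_printoptions(precision=4,suppress=True)
im=grab_frame("wrist");cv2.imwrite("pics/w4.png",im)
T=pose();o=get_obs();print(rack(T[:3,3]),T[:3,3],o['joint_positions'],o['finger_gap'],o['contact_force'])
print(delta(goal(-10,-105,33,40)))
```

```text
[  -9.1926 -106.9185] [0.7026 0.1073 0.036 ] [-0.0756  0.1757  2.053   0.9079  0.4807 -2.9081] 0.0379232375925197 [-0.4341 -0.2862  0.1921]
[ 2.6  1.9  1.8 -0.3 -0.1 -0.2]
```

View pics/w4.png

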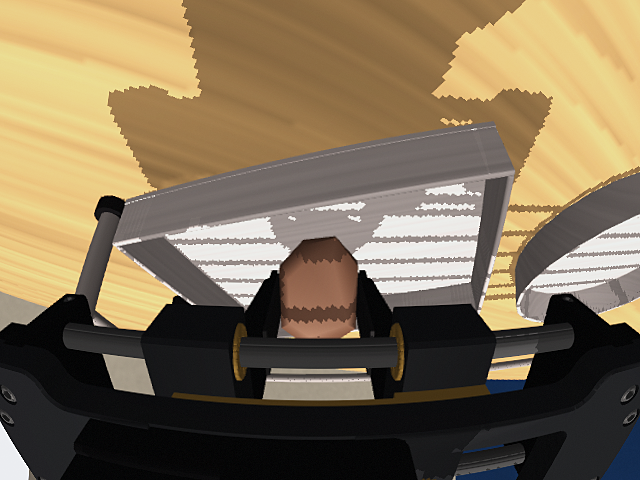

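The stone hangs inside the square pan at (318,285), with the floor around it, so I'll release it here. Joint 6 is close to its limit, so I'll use a smaller yaw next time.

>>> drive_tool --plan '[0,0,0,0,0,0,0,0,0,0,0,0,0,0,0,0,0,0,0,0,0,0,0,0,0,0,0,0,0,0,0,0,0,0,0,0]' --hand 62

```text
clock: 6.5
eef_pos: [0.7037, 0.1082, 0.0375]
orientation: [0.33, -0.247, 0.907, 0.089]
contact_force: [0.1, 0.3, 0.1]
finger_gap: 0.0614
finger_force: 0.0
```

>>> drive_tool --plan '[2,0,-30,0,0,0,6,0,-70,0,0,0,10,0,-110,0,0,0,12,0,-160,0,0,0,12,0,-160,0,0,0,12,0,-160,0,0,0]'

```text
clock: 7.0
eef_pos: [0.6079, 0.0505, 0.156]
orientation: [0.333, -0.246, 0.906, 0.087]
contact_force: [-0.2, -0.5, 0.1]
finger_gap: 0.0621
finger_force: 0.0
```

Run:
```python
from h import *
np.set_printoptions(precision=4,suppress=True)
im=grab_frame("wrist");T=pose();o=get_obs()
a=im[110:330,150:620];cv2.imwrite("pics/w5.png",cv2.resize(a,None,fx=1.6,fy=1.6,interpolation=2))
print(rack(T[:3,3]),T[:3,3],o['finger_gap'],o['joint_positions'])
for c in stones(im,(150,110,620,330)):
  if cv2.contourArea(c)>150:
    g=minw([onz(ray('wrist',p,T),.012) for p in c]);print(c.mean(0),cv2.contourArea(c),g,rack(g[0]))
# above flat_b, tool y = 47.9 deg or -132
for a in (47.9,47.9+180):
    G=np.eye(4);G[:3,3]=.479,-.318,.2;y=np.r_[np.cos(np.radians(a)),np.sin(np.radians(a)),0];z=np.r_[0,0,-1.];G[:3,:3]=np.c_[np.cross(y,z),y,z]
    print(a,delta(G))
```

```text
[-119.6508 -106.5555] [0.6074 0.0512 0.1535] 0.061973412416856284 [-0.2171 -0.2224  2.211   0.7104  0.7313 -2.7578]
[231.4234 227.9124] 301.5 (array([0.7842, 0.0452]), 93.27381134033203, 19.3159122467041, 42.35033416748047) [  29.2625 -202.0102]
[321.3607 203.0984] 1286.0 (array([0.7014, 0.1088]), 63.752281188964844, 37.20566177368164, 31.295759201049805) [  -9.4768 -105.0281]
[479.0238 178.2124] 822.5 (array([0.5788, 0.2405]), 184.77276611328125, 85.63404846191406, 144.67269134521484) [-47.5964  70.827 ]
47.9 [ 198.  -254.  -226.4   25.1   34.7   69.4]
227.9 [ 198.  -254.  -226.4  -37.6   27.2 -102.5]
```

View pics/w5.png

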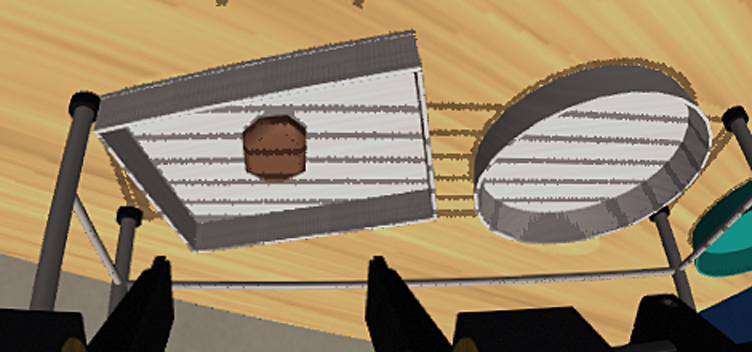

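flat_a lies flat in the square pan at (275,148) in the crop, which is rack (-9,-105). Next is flat_b.

>>> drive_tool --plan '[160,-205,-183,12,17,35,160,-205,-183,12,17,35,160,-205,-183,12,17,35,160,-205,-183,12,17,35,160,-205,-183,12,17,35,160,-205,-183,12,17,35,160,-205,-183,12,17,35,160,-205,-183,12,17,35]' --hand 75

```text
clock: 7.72
eef_pos: [0.5033, -0.2487, 0.188]
orientation: [0.175, 0.061, 0.981, 0.054]
contact_force: [-0.3, -0.5, -0.5]
finger_gap: 0.0749
finger_force: 0.0
```

```bash
cat >> h.py <<'E'
def down(x,y,z,a):
    G=np.eye(4);G[:3,3]=x,y,z;y=np.r_[np.cos(np.radians(a)),np.sin(np.radians(a)),0];z=np.r_[0,0,-1.];G[:3,:3]=np.c_[np.cross(y,z),y,z];return G
E
python3 - <<'E'
from h import *
grab_frame("wrist");print(pose()[:3,3],delta(down(.479,-.318,.07,47.9)))
E
```

```text
[ 0.50263612 -0.25190549  0.18841657] [ 52.7 -82.4  96.8  13.1  17.   34.4]
```

>>> drive_tool --plan '[53,-82,97,13,17,34,53,-82,97,13,17,34,53,-82,97,13,17,34,53,-82,97,13,17,34,53,-82,97,13,17,34,53,-82,97,13,17,34,53,-82,97,13,17,34,53,-82,97,13,17,34]'

```text
clock: 8.43
eef_pos: [0.4804, -0.3109, 0.0685]
orientation: [-0.0, 0.352, 0.936, 0.002]
contact_force: [-0.6, -0.6, 0.5]
finger_gap: 0.0751
finger_force: 0.0
```

Run:
```python
from h import *
np.set_printoptions(precision=4,suppress=True)
grab_frame("wrist");T=pose();w=grab_frame("wrist")
for c in stones(w,(150,0,500,330)):
    if cv2.contourArea(c)<600: continue
    g=minw([onz(ray('wrist',p,T),.013) for p in c]);print(c.mean(0),cv2.contourArea(c),g)
    if g[1]>45 and g[1]<65: print(delta(down(*g[0],.006,(g[3]-90)),T))
print(T[:3,3],np.degrees(np.arctan2(T[1,1],T[0,1])))
```

```text
[466.5746 268.2985] 2443.0 (array([ 0.5565, -0.2424]), 55.56571960449219, 43.66866683959961, 160.29933166503906)
[-12.2 101.9  63.3   0.2  -0.1 -21.6]
[308.4817 259.578 ] 3492.0 (array([ 0.4787, -0.3176]), 54.6904296875, 35.58142852783203, 136.7354736328125)
[-3.4 -6.  63.   0.2 -0.1  1.9]
[ 0.48   -0.3111  0.069 ] 48.678551148963464
```

>>> drive_tool --plan '[-3,-6,25,0,0,2,-3,-6,50,0,0,2,-3,-6,63,0,0,2,-3,-6,63,0,0,2,-3,-6,63,0,0,2]'

```text
clock: 8.95
eef_pos: [0.4779, -0.3181, 0.0076]
orientation: [0.0, 0.37, 0.929, 0.002]
contact_force: [0.4, 0.2, 0.4]
finger_gap: 0.0753
finger_force: 0.0
```

>>> drive_tool --plan '[0,0,0,0,0,0,0,0,0,0,0,0,0,0,0,0,0,0,0,0,0,0,0,0,0,0,0,0,0,0,0,0,0,0,0,0,0,0,0,0,0,0]' --hand 20

```text
clock: 9.53
eef_pos: [0.4785, -0.3185, 0.0081]
orientation: [0.001, 0.37, 0.929, 0.001]
contact_force: [0.7, 0.1, 0.8]
finger_gap: 0.0355
finger_force: 25.0
```

>>> drive_tool --plan '[0,0,-30,0,0,0,0,0,-70,0,0,0,0,0,-110,0,0,0,0,0,-150,0,0,0,0,0,-150,0,0,0,0,0,-150,0,0,0]'

```text
clock: 10.03
eef_pos: [0.4798, -0.3201, 0.1618]
orientation: [0.004, 0.37, 0.929, 0.0]
contact_force: [-0.3, 0.5, -0.1]
finger_gap: 0.0355
finger_force: 25.0
```

Run:
```python
from h import *
grab_frame("wrist");T=pose();print(T[:3,3],get_obs()['finger_gap'],get_obs()['finger_force'])
print(delta(goal(-120,-55,150,40,-14),T));print(delta(goal(-120,-55,150,0,-14),T))
```

```text
[ 0.47835534 -0.3189754   0.15872156] 0.03562435276793153 24.991944758221507
[210.9 371.1   9.3 -20.9 -36.  -57.6]
[ 2.109e+02  3.711e+02  9.300e+00  1.000e-01  2.000e-01 -6.020e+01]
```

>>> drive_tool --plan '[160,280,7,0,0,-54,160,280,7,0,0,-54,160,280,7,0,0,-54,160,280,7,0,0,-54,160,280,7,0,0,-54,160,280,7,0,0,-54,160,280,7,0,0,-54,160,280,7,0,0,-54]'

```text
clock: 10.75
eef_pos: [0.5531, -0.0023, 0.1484]
orientation: [-0.001, -0.095, 0.995, 0.001]
contact_force: [0.3, 0.4, -0.9]
finger_gap: 0.0356
finger_force: 25.0
```

Run:
```python
from h import *
grab_frame("wrist");T=pose();print(T[:3,3])
print(delta(goal(-120,-55,150,40,-14),T))
```

```text
[0.55382913 0.00150122 0.14831541]
[-44.5  86.9  -1.2  -1.6 -40.   -5.5]
```

>>> drive_tool --plan '[-44,87,-1,-2,-40,-5,-44,87,-1,-2,-40,-5,-44,87,-1,-2,-40,-5,-44,87,-1,-2,-40,-5,-44,87,-1,-2,-40,-5,-44,87,-1,-2,-40,-5,-44,87,-1,-2,-40,-5]'

```text
clock: 11.38
eef_pos: [0.5764, 0.0878, 0.1447]
orientation: [0.335, -0.128, 0.932, 0.05]
contact_force: [-0.6, 0.2, -1.7]
finger_gap: 0.0354
finger_force: 25.0
```

Run:
```python
from h import *
grab_frame("wrist");T=pose();print(T[:3,3],rack(T[:3,3]),get_obs()['joint_positions'])
print(delta(goal(-15,-55,60,40,-14),T));print(delta(goal(-15,-55,32,40,-14),T))
```

```text
[0.57841166 0.08769034 0.1473231 ] [-125.96057404  -60.389369  ] [-0.04481656 -0.34075836  2.31091968  0.40856128  0.54239197 -2.17063778]
[-25.5  33.3 134.9  -0.3  -0.3  -1. ]
[ -7.6  33.1 156.5  -0.3  -0.3  -1. ]
```

>>> drive_tool --plan '[-25,33,135,0,0,-1,-25,33,135,0,0,-1,-25,33,135,0,0,-1,-25,33,135,0,0,-1,-25,33,135,0,0,-1,-25,33,135,0,0,-1]'

```text
clock: 11.93
eef_pos: [0.6764, 0.1475, 0.0701]
orientation: [0.335, -0.138, 0.931, 0.048]
contact_force: [0.1, 0.9, -0.2]
finger_gap: 0.0355
finger_force: 25.0
```

Run:
```python
from h import *
grab_frame("wrist");T=pose();print(T[:3,3],rack(T[:3,3]),get_obs()['joint_positions'])
print(delta(goal(-15,-55,32,40,-14),T))
```

```text
[0.67615941 0.14719728 0.07114802] [-11.53118507 -59.11907842] [ 0.08084837  0.04361123  2.12268957  0.42982357  0.32183126 -2.14696492]
[28.3  3.3 27.4 -0.1 -0.4  0.2]
```

Run:
```python
from h import *
T=pose();print(delta(goal(-15,-55,60,30,-14),T),delta(goal(-15,-55,26,30,-14),T))
```

```text
[10.5  3.2  5.8 -0.1  9.6  0.2] [32.1  3.3 32.  -0.1  9.6  0.2]
```

>>> drive_tool --plan '[10,3,6,0,10,0,10,3,6,0,10,0,10,3,6,0,10,0,21,3,18,0,10,0,32,3,32,0,10,0,32,3,32,0,10,0,32,3,32,0,10,0]'

```text
clock: 12.57
eef_pos: [0.6694, 0.1481, 0.0255]
orientation: [0.253, -0.141, 0.956, 0.036]
contact_force: [0.1, -0.7, -0.9]
finger_gap: 0.0355
finger_force: 25.0
```

Run:
```python
from h import *
grab_frame("wrist");T=pose();o=get_obs();print(T[:3,3],rack(T[:3,3]),o['joint_positions'],o['contact_force'],o['finger_gap'])
print(delta(goal(-15,-55,26,30,-14),T))
```

```text
[0.67048859 0.14828642 0.02681158] [-15.8514563  -55.28766239] [ 0.10025317  0.14399648  2.04613323  0.21332423  0.4487658  -1.93196312] [-0.43044297  0.39765599  0.30260482] 0.03522767157914137
[-0.3  0.5  1.1 -0.1 -0.3  0.1]
```

>>> drive_tool --plan '[-3,-6,-5,0,0,0,-3,-6,-5,0,0,0,-3,-6,-5,0,0,0,-3,-6,-5,0,0,0]'

```text
clock: 12.95
eef_pos: [0.6733, 0.1428, 0.0332]
orientation: [0.254, -0.141, 0.956, 0.036]
contact_force: [0.0, -0.2, -0.6]
finger_gap: 0.0354
finger_force: 25.0
```

>>> drive_tool --plan '[0,0,0,0,0,0,0,0,0,0,0,0,0,0,0,0,0,0,0,0,0,0,0,0,0,0,0,0,0,0]' --hand 48

```text
clock: 13.37
eef_pos: [0.6724, 0.1431, 0.0318]
orientation: [0.253, -0.141, 0.956, 0.036]
contact_force: [0.0, -0.1, 0.5]
finger_gap: 0.048
finger_force: 0.0
```

>>> drive_tool --plan '[0,0,-20,0,0,0,0,0,-50,0,0,0,0,0,-90,0,0,0,0,0,-130,0,0,0,0,0,-130,0,0,0,0,0,-130,0,0,0]'

```text
clock: 13.87
eef_pos: [0.6122, 0.1248, 0.1493]
orientation: [0.257, -0.141, 0.955, 0.036]
contact_force: [0.1, -0.3, 0.2]
finger_gap: 0.0478
finger_force: 0.0
```

Run:
```python
from h import *
np.set_printoptions(precision=4,suppress=True)
im=grab_frame("wrist");T=pose();o=get_obs()
a=im[80:330,150:620];cv2.imwrite("pics/w6.png",cv2.resize(a,None,fx=1.6,fy=1.6,interpolation=2))
print(rack(T[:3,3]),T[:3,3],o['finger_gap'],o['joint_positions'])
for c in stones(im,(150,80,620,330)):
  if cv2.contourArea(c)>150:
    g=minw([onz(ray('wrist',p,T),.012) for p in c]);print(c.mean(0),cv2.contourArea(c),g,rack(g[0]))
print(delta(down(.549,-.243,.1,70.3)))
```

```text
[-78.9142 -45.1954] [0.6111 0.1248 0.1463] 0.0480835220515209 [ 0.0636 -0.1694  2.1247  0.1745  0.6844 -1.9078]
[409.178  253.5847] 172.0 (array([0.7057, 0.2487]), 58.94947814941406, 11.987689018249512, 121.44834518432617) [65.7433 13.0904]
[275.8987 216.8861] 1574.0 (array([0.7015, 0.1112]), 62.04730224609375, 38.64125442504883, 33.55547332763672) [  -8.1262 -102.9677]
[320.9851 203.6343] 1519.0 (array([0.6698, 0.1445]), 53.61811065673828, 35.13665771484375, 19.2003231048584) [-18.3841 -58.2114]
[596.7286 177.4524] 788.0 (array([0.557 , 0.3932]), 107.5857925415039, 27.08588981628418, 32.887413024902344) [ 11.5745 213.2099]
[445.8978 144.0095] 1876.0 (array([0.5719, 0.2424]), 184.1632843017578, 71.17648315429688, 139.58518600463867) [-52.5814  76.0142]
[338.9204 104.9777] 9239.0 (array([0.58  , 0.1312]), 170.7945556640625, 58.89741897583008, 107.79661750793457) [-102.3745  -23.7638]
[ 167.3 -334.1  -41.     9.3   28.8   35.7]
```

View pics/w6.png

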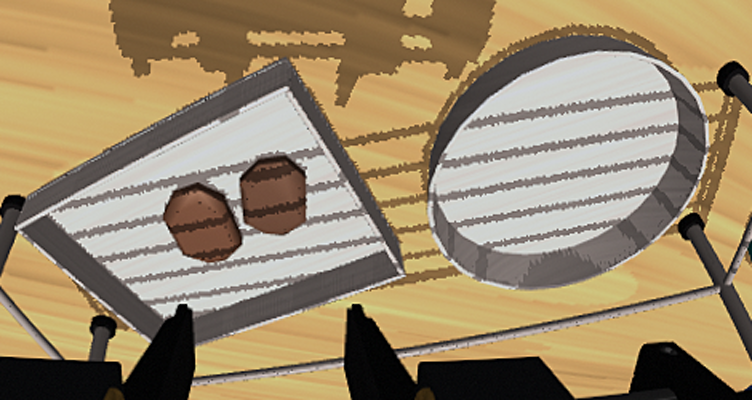

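Both flat stones lie flat in the square pan, at crop (202,222) and (274,195). The round pan is empty. Next is the chunk.

>>> drive_tool --plan '[145,-290,-36,9,29,36,145,-290,-36,9,29,36,145,-290,-36,9,29,36,145,-290,-36,9,29,36,145,-290,-36,9,29,36,145,-290,-36,9,29,36,145,-290,-36,9,29,36,145,-290,-36,9,29,36]' --hand 75

```text
clock: 14.58
eef_pos: [0.5567, -0.1968, 0.1024]
orientation: [-0.006, 0.174, 0.985, 0.003]
contact_force: [0.5, 0.9, 0.3]
finger_gap: 0.0748
finger_force: 0.0
```

Run:
```python
from h import *
np.set_printoptions(precision=4,suppress=True)
grab_frame("wrist");T=pose();im=grab_frame("wrist");print(T[:3,3])
for c in stones(im,(100,0,540,330)):
  if cv2.contourArea(c)>500:
    g=minw([onz(ray('wrist',p,T),.03) for p in c]);print(c.mean(0),cv2.contourArea(c),g)
print(delta(down(.549,-.243,.075,70.3),T))
```

```text
[ 0.5549 -0.2014  0.1014]
[261.7541 257.2404] 2749.5 (array([ 0.5483, -0.241 ]), 47.12138748168945, 38.85990905761719, 160.2007064819336)
[ -9.1 -41.1  26.2   0.   -0.7  -0.4]
```

>>> drive_tool --plan '[-9,-41,10,0,-1,0,-9,-41,26,0,-1,0,-9,-41,50,0,-1,0,-9,-41,80,0,-1,0,-9,-41,95,0,-1,0,-9,-41,95,0,-1,0,-9,-41,95,0,-1,0]'

```text
clock: 15.27
eef_pos: [0.5497, -0.2341, 0.0077]
orientation: [0.004, 0.173, 0.985, 0.002]
contact_force: [0.2, 0.3, -0.6]
finger_gap: 0.0753
finger_force: 0.0
```

>>> drive_tool --plan '[0,0,0,0,0,0,0,0,0,0,0,0,0,0,0,0,0,0,0,0,0,0,0,0,0,0,0,0,0,0,0,0,0,0,0,0,0,0,0,0,0,0]' --hand 20

```text
clock: 15.85
eef_pos: [0.5509, -0.2359, 0.0105]
orientation: [0.006, 0.173, 0.985, 0.001]
contact_force: [-0.9, -2.1, 2.2]
finger_gap: 0.0379
finger_force: 25.0
```

>>> drive_tool --plan '[0,0,-30,0,0,0,0,0,-70,0,0,0,0,0,-110,0,0,0,0,0,-150,0,0,0,0,0,-150,0,0,0,0,0,-150,0,0,0]'

```text
clock: 16.35
eef_pos: [0.5508, -0.2363, 0.1637]
orientation: [0.009, 0.173, 0.985, 0.0]
contact_force: [-1.0, -0.2, -2.8]
finger_gap: 0.0378
finger_force: 25.0
```

Run:
```python
from h import *
grab_frame("wrist");T=pose();print(T[:3,3],get_obs()['finger_gap'],get_obs()['finger_force'])
print(delta(goal(-140,100,150,0,0),T),goal(-140,100,150,0,0)[:3,3])
```

```text
[ 0.54921711 -0.23549115  0.16055252] 0.03832573683361019 24.99959866516292
[ 2.158e+02  4.046e+02  9.700e+00 -1.000e-01  7.000e-01 -5.060e+01] [0.48446278 0.21843995 0.15      ]
```

>>> drive_tool --plan '[145,272,7,0,0,-40,145,272,7,0,0,-40,145,272,7,0,0,-40,145,272,7,0,0,-40,145,272,7,0,0,-40,145,272,7,0,0,-40,145,272,7,0,0,-40,145,272,7,0,0,-40]'

```text
clock: 17.07
eef_pos: [0.5022, 0.0736, 0.149]
orientation: [0.003, -0.176, 0.984, 0.001]
contact_force: [-0.6, -0.1, -1.0]
finger_gap: 0.0374
finger_force: 25.0
```

Run:
```python
from h import *
grab_frame("wrist");T=pose();print(T[:3,3],get_obs()['finger_gap'])
print(delta(goal(-120,103,130,30,0),T))
```

```text
[0.50219014 0.07447835 0.14892539] 0.03766039124336254
[-52.4 147.7  19.3  -2.7 -29.6 -10.1]
```

>>> drive_tool --plan '[-52,148,19,-3,-30,-10,-52,148,19,-3,-30,-10,-52,148,19,-3,-30,-10,-52,148,19,-3,-30,-10,-52,148,19,-3,-30,-10,-52,148,19,-3,-30,-10,-52,148,19,-3,-30,-10]'

```text
clock: 17.7
eef_pos: [0.5019, 0.2256, 0.1305]
orientation: [0.252, -0.253, 0.932, 0.069]
contact_force: [0.5, -0.4, -1.0]
finger_gap: 0.0379
finger_force: 25.0
```

Run:
```python
from h import *
grab_frame("wrist");T=pose();print(T[:3,3],rack(T[:3,3]),get_obs()['finger_gap'],get_obs()['joint_positions'])
for z in (60,25):print(delta(goal(-15,104,z,30,0),T))
```

```text
[0.50341457 0.22564067 0.13214301] [-120.02776183   96.51716249] 0.037606675603543006 [ 0.24913237 -0.34613284  2.29339219  0.22154252  0.69173471 -1.98541943]
[-53.9   8.2 115.4  -0.2   0.5  -0.3]
[-36.1   8.2 145.6  -0.2   0.5  -0.3]
```

>>> drive_tool --plan '[-54,8,115,0,0,0,-54,8,115,0,0,0,-54,8,115,0,0,0,-54,8,115,0,0,0,-48,8,126,0,0,0,-41,8,138,0,0,0,-36,8,145,0,0,0,-36,8,145,0,0,0]'

```text
clock: 18.42
eef_pos: [0.589, 0.2851, 0.0254]
orientation: [0.254, -0.252, 0.931, 0.069]
contact_force: [-0.1, -0.9, -1.9]
finger_gap: 0.0379
finger_force: 25.0
```

Run:
```python
from h import *
grab_frame("wrist");T=pose();o=get_obs();print(T[:3,3],rack(T[:3,3]),o['finger_gap'],o['joint_positions'],o['contact_force'])
print(delta(goal(-15,104,25,30,0),T))
```

```text
[0.58978903 0.28549389 0.02690403] [-15.20132912 103.89111911] 0.037977531291407976 [ 0.32198164  0.07569068  2.12614777  0.2554499   0.42717167 -1.98338517] [ 0.33493264 -0.12441544 -2.23801379]
[ 0.8  0.1  1.7 -0.2  0.6 -0.3]
```

>>> drive_tool --plan '[0,0,0,0,0,0,0,0,0,0,0,0,0,0,0,0,0,0,0,0,0,0,0,0,0,0,0,0,0,0,0,0,0,0,0,0]' --hand 58

```text
clock: 18.97
eef_pos: [0.5906, 0.2865, 0.0278]
orientation: [0.256, -0.253, 0.931, 0.069]
contact_force: [0.9, 0.2, 0.3]
finger_gap: 0.0578
finger_force: 0.0
```

>>> drive_tool --plan '[0,0,-20,0,0,0,0,0,-50,0,0,0,0,0,-90,0,0,0,0,0,-130,0,0,0,40,0,-170,0,0,0,40,0,-170,0,0,0,40,0,-170,0,0,0]'

```text
clock: 19.55
eef_pos: [0.4848, 0.2245, 0.155]
orientation: [0.257, -0.253, 0.93, 0.069]
contact_force: [0.2, 1.2, -0.0]
finger_gap: 0.058
finger_force: 0.0
```

Run:
```python
from h import *
im=grab_frame("wrist");s=grab_frame("side");T=pose();print(T[:3,3],rack(T[:3,3]))
A=cv2.resize(im[60:360],(640,300));B=cv2.resize(s[120:300,200:440],(400,300),interpolation=2)
cv2.imwrite("pics/w7.png",np.hstack([cv2.resize(A,(400,300)),B]))
for c in stones(im,(100,40,620,330)):
  if cv2.contourArea(c)>300:
    g=minw([onz(ray('wrist',p,T),.02) for p in c]);print(c.mean(0),cv2.contourArea(c),g[1:],rack(g[0]))
```

```text
[0.4860215  0.22512389 0.15361525] [-135.2476225   104.95171391]
[609.74468085 306.5       ] 608.0 (168.69329833984375, 56.62403106689453, 71.01885223388672) [174.57040546 603.30040194]
[319.34074074 251.36296296] 1469.5 (72.57979583740234, 38.79495620727539, 25.89397621154785) [ -5.05985505 106.0518945 ]
[132.56034483 243.64655172] 833.0 (60.437137603759766, 39.231666564941406, 32.030025482177734) [-15.80114303 -95.1076999 ]
[165.41346154 238.45192308] 828.0 (55.26565170288086, 34.51968002319336, 19.41295623779297) [-26.53254058 -51.94254151]
[348.45423341 217.93707094] 1617.0 (264.1736145019531, 102.43126678466797, 94.63453006744385) [-44.42064145 130.27861924]
[328.8781407   90.23492462] 14272.0 (167.78759765625, 82.79052734375, 118.8209114074707) [-176.10213512  116.8441155 ]
```

View pics/w7.png

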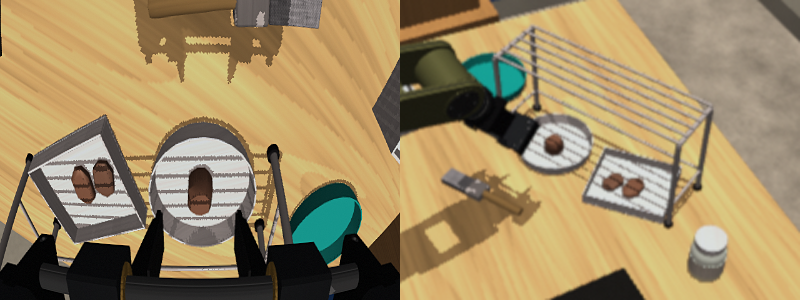

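The final picture shows the two flat stones in the rectangular pan at (92,180), the chunk in the round pan at (200,190), and nothing touching the arm. I'm handing in.

```bash
python3 -c "
from station import *
print(close_job())"
```

```text
the job is handed in; nothing more can be done
None
```

The job is handed in: the last picture shows both flaky stones in the rectangular pan and the chunky one in the round pan, each pan still in place under the rack, done in about 20 s of the 72 s allowed.

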